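# Deburr a V-block on the floating stone and hold it over the inspection camera

## Robot

A 7-joint arm with a two-finger parallel gripper is mounted at the origin on a cart in front of the work surface, level with it; the furniture and walls round the work are solid. World frame = base frame: x ahead of the robot, y to its left, z up, the work surface at z = 0. Lengths are in m, angles in rad, forces in N, time in s.
With the tool pointing down it reaches from about 0.425 to 0.925 m from the base axis. Payload 6.8 kg.
Tool frame: the origin (TCP) lies on the mounting face of the last link; the fingertips stand 173 mm ahead of it and the grasp point (between the pads) lies 155 mm ahead of it; z points along the fingers, y is the line along which they close (so a half turn about z gives the same grasp; the last joint's range is limited). The gripper opens to 85 mm and grips with 20 to 120 N. Pads are 22 mm wide; open, the fingers measure 114 mm over their backs; the gripper's body (76 mm by 85 mm) begins 54 mm behind the grasp point. The pads swing forward as they close: fully open they stand 13 mm farther back than shut.
Start: joints at [1.082, 0.477, 0.022, 1.555, -0.011, 1.109, -0.083], TCP at [0.251, -0.627, 0.405] pointing down, gripper open.
Joint ranges: [-2.96, 2.96], [-0.34, 2.1], [-1.41, 1.46], [0.24, 2.44], [-1.37, 4.51], [0.17, 1.92], [-2.96, 2.96]. Speed limits (rad/s): [2.39, 2.39, 3.14, 3.14, 3.14, 3.14, 3.14].

## Interface

Orientations are given as a unit quaternion [w, x, y, z].
In Python, from station import bot gives the robot as it stands. The module is installed in compiled form; this text tells all that it offers.
- The arm moves only by the shell command python3 -m pendant 'ROWS' [FORCE]. ROWS is JSON, a list of rows, each a list of 5 numbers: the finger opening in m, from 0 to 0.0854, then the shift along the tool's x, y, z in m, then the turn about the tool's z in degrees. In form: [[jaw, x, y, z, yaw], ...]. A call has 1 to 12 rows; each row shifts and turns the commanded pose from where the row before left it, along the tool's axes as they then stand; what a row does not reach is not made up. A row lasts 1/12 s, in which the tool goes at most 41.7 mm and 7.16 degrees, less where a joint would pass 70% of its speed; a pose out of reach is approached as far as the arm can. A call with a gripper value outside its range is refused whole. The fingers move at their own pace and stop on an object; FORCE is the grip in N (left out, the last holds). Time passes only in rows, so rows that do not move let the fingers close. It gives the time, the measured TCP pose, the force, the opening and the grip force at its end, in the units of the state.
- bot.get_obs(): the state, without advancing time (a new reading comes with each control period).
- bot.read_camera(name): name is "side" or "top" or "wrist"; returns (picture, depth): 480x640x3 uint8, blue, green, red; 480x640 float32, m along the optical axis (not along the pixel's ray), 0 where there is no reading.
- bot.camera_model(name): a dict with "intrinsics" (3x3 intrinsics, pixels), "R" (3x3) and "t" (3): a world point X has camera coordinates R X + t. Camera axes: x right, y down, z forward; pixel columns grow to the right and rows downward; lengths in m; the calibration is good to about 2 mm. The wrist camera is an equidistant fisheye: a pixel r from the principal point sees the ray r / f radians off the axis. A picture is of the moment at which its call begins: read the wrist's pose just before it. camera_model takes no time and is no camera call; for the wrist camera it gives the pose at the moment of the call.
- bot.hand_in(): hands the job in; it is judged then, once.
Trained networks look in the newest picture that a camera, given by its name, has taken for a name from the list of things; names that differ only in an ending like _2 or _b are one class to them, and where a whole thing is asked for, a point or a joint stands for the part that bears it (a point fixed in the world has none). Each returns a list of dicts, best first, with "score" (0 to 1); they miss things now and then, are a little off and sometimes report something else, mostly with a low value. They report only what shows in the picture. A call takes as long as a camera call. They do not tell look-alikes from the thing itself.
- bot.boxes_of(name, camera): "at" ([column, row] in pixels, amid what is visible of it).
- bot.trace(name, camera): "mask" (480x640 bool, what is visible of it) and "at" ([column, row] in pixels, amid what is visible of it).
- bot.pinpoint(name, camera): "at" ([column, row] in pixels: a listed point, or the origin of a listed thing).
The state is a dict: "t": time; "q": joint angles; "joint_vel": joint speeds; "joint_torque": joint torques, N m; "eef_pos": TCP position; "tool_rot": TCP orientation; "contact_force": force on the tool from outside, world axes, zero at the start; "torque": the same for the moment, N m; "gripper_width": opening from 0.0 (shut) to 1.0 (fully open); "grasp_force": force on a finger pad.
Only numpy, scipy, OpenCV 4.12 (cv2) and the standard library are available. Lean on these libraries where they do the work, as an engineer would, in place of code of your own. Each camera call takes 0.05 s, during which the arm holds its last target. There are 200 camera calls.

## Task

Pick up the steel V-block, set its underside flat on the long stone at the end with the yellow stripe, and draw it in one unbroken stroke along the middle of the stone to the other end, pressing gently so that the stone stays sunk about 4 mm on its springs and never reaches its stop. Then lift the block clear at that end and finish still holding it, level and still, centred over the lens of the small black upward-looking camera with its underside about 10 cm above the lens. Leave the other things on the desk where they are.

Things in the scene. Friction and masses are not known exactly. Their poses are not given: they have to be found in the camera images.
- vblock_center (a point): centre of the ground steel V-block, a bright grey block 45 mm long (its x), 40 mm wide (its y), 36 mm high, about 0.32 kg (true mass 0.7 to 1.1 times that); it stands upright on the desk, the V groove on top runs along x. The point is half-way up, 18 mm above its underside. Its two side faces (40 mm apart, normal to y) are full flat faces and good to grip from above.
- stone_start (a point): start of the stroke: point on the top face of the stone, on its long centre line, 35 mm from the end with the yellow stripe; the block's centre goes above it first. The stone is a brick-red slab 170 mm long (x), 66 mm wide (y), its top 34 mm above the desk, in a low grey frame 190 x 86 mm whose rim is 20 mm high. x points along the stone from the yellow end to the plain end, z up.
- stone_middle (a point): middle of the stone's top face, 50 mm along x from stone_start; same axes. The point sinks with the stone.
- stone_finish (a point): end of the stroke: point on the stone's top face 100 mm along x from stone_start, 35 mm from the plain end; same axes.
- stone (a joint): how far the stone has sunk on its springs, m: 0 free, 0.010 at its stop. It starts to sink at 1.2 N and then yields 1 mm per 1.2 N (4 mm at about 6 N in all, the block's weight included).
- camera_lens (a point): centre of the lens on top of the inspection camera, a fixed black box 64 x 64 mm with a white ring, which looks straight up; the lens is 40 mm above the desk. z up.
- ring_gauge: bystander: steel ring gauge, 46 mm across, 16 mm high; origin at the centre of its underside
- micrometer: bystander: micrometer lying flat, 51 x 126 x 19 mm; origin at the centre of its underside
- plug_gauge: bystander: plug gauge with a black handle lying flat, 18 x 108 x 16 mm (long side y); origin at the centre of its underside
- sample_dish: bystander: round glass dish 64 mm across, 14 mm high; origin at the centre of its underside
Mind the look-alikes: they are no part of the job. What is shaped like the part that bears vblock_center but purple is not meant. There is more than one size of the part that bears stone_start; the job needs the larger.

How it is judged:
By the outcome, as a careful person would: the job done as asked, in the order asked, and still so for the second after the job is handed in, while the arm keeps its last pose, push and grip.
It also fails if it takes over 53 s, if anything falls off the work surface, if the arm or the gripper's body presses on something with over 40 N, if the wrist force passes 120 N, or if a joint passes its speed limit or range.

## Working session

There is one attempt and no reset: what is moved stays moved. The work goes in short steps, Python scripts to look and compute and a shell command to move; the robot and the scene stay as the last step left them, time stands still between calls to the robot, and variables do not carry over. Pictures are saved under pics/ and viewed, at most 10 in all, crops included, and the job is handed in when it is done.

```bash
mkdir -p pics; cat > h.py <<'E'
from station import bot
import numpy as np, cv2
from scipy.spatial.transform import Rotation as Ro
def T():
    o=bot.get_obs(); q=np.array(o["tool_rot"]); return np.array(o["eef_pos"]),Ro.from_quat(q[[1,2,3,0]]).as_matrix(),o
def ray(m,cam,px):
    K=np.array(m["intrinsics"]);x=(px[0]-K[0,2])/K[0,0];y=(px[1]-K[1,2])/K[1,1]
    if cam=="wrist":
        r=np.hypot(x,y); s=np.sin(r)/max(r,1e-9); d=np.array([x*s,y*s,np.cos(r)])
    else: d=np.array([x,y,1.])
    R=np.array(m["R"]);return -R.T@np.array(m["t"]),R.T@d
def at_z(m,cam,px,z):
    c,d=ray(m,cam,px); return c+d*(z-c[2])/d[2]
def by_depth(m,cam,px,dep):
    c,d=ray(m,cam,px)
    u,v=int(px[0]),int(px[1]); p=dep[max(v-2,0):v+3,max(u-2,0):u+3]; p=p[p>0]
    if len(p)==0: return None
    K=m; zc=np.array(m["R"])@d
    return c+d*np.median(p)/zc[2]
E
python3 - <<'E'
from h import *
np.set_printoptions(precision=3,suppress=True)
for cam in ["top","side"]:
    im,dep=bot.read_camera(cam); m=bot.camera_model(cam); cv2.imwrite(f"pics/{cam}0.png",im)
    np.savez(f"{cam}0.npz",im=im,dep=dep)
    for n in ["vblock_center","stone_start","stone_finish","camera_lens"]:
        for r in bot.pinpoint(n,cam)[:4]: print(cam,n,r["score"],np.array(r["at"]),by_depth(m,cam,r["at"],dep))
p,R,o=T();print(p,R,o["t"],o["contact_force"])
E
```

```text
top vblock_center 0.89 [163.1 325.1] [0.397 0.34  0.026]
top vblock_center 0.84 [245.  313.2] [0.422 0.151 0.029]
top vblock_center 0.66 [205.4 301.6] [0.45  0.245 0.024]
top stone_start 0.84 [316.3 285.5] [ 0.484 -0.014  0.034]
top stone_start 0.83 [471.4 308. ] [ 0.429 -0.376  0.022]
top stone_finish 0.96 [311.1 250. ] [ 0.568 -0.002  0.034]
top stone_finish 0.91 [477.7 280.3] [ 0.494 -0.395  0.024]
top camera_lens 0.61 [416.  300.3] [ 0.447 -0.244  0.04 ]
side vblock_center 0.95 [226.2 212.2] [0.452 0.222 0.032]
side vblock_center 0.84 [200.4 196. ] [0.404 0.322 0.029]
side vblock_center 0.73 [225.9 240.4] [0.428 0.118 0.027]
side stone_start 0.87 [297.2 432.3] [ 0.431 -0.384  0.024]
side stone_start 0.85 [264.4 269.8] [ 0.484 -0.017  0.033]
side stone_finish 0.85 [302.1 254.9] [ 0.579 -0.     0.033]
side stone_finish 0.74 [336.1 424.9] [ 0.494 -0.395  0.022]
side camera_lens 0.75 [279.1 352.7] [ 0.447 -0.24   0.039]
[ 0.251 -0.627  0.405] [[ 0.928  0.372 -0.   ]
 [ 0.372 -0.928  0.   ]
 [ 0.    -0.    -1.   ]] 0.5 [ 0.582  0.306 -1.079]
```

View pics/top0.png

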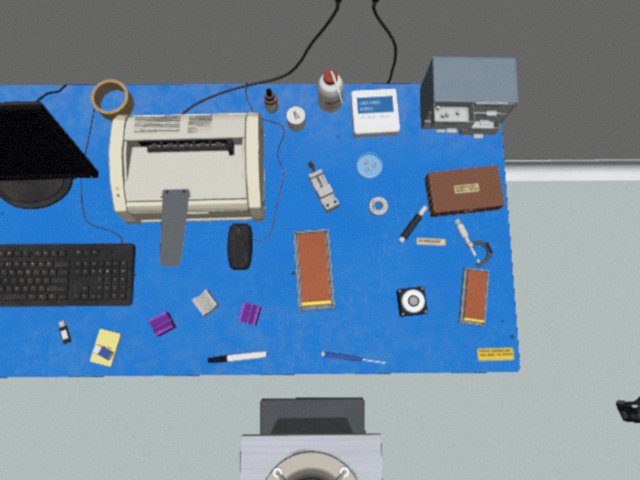

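View pics/side0.png

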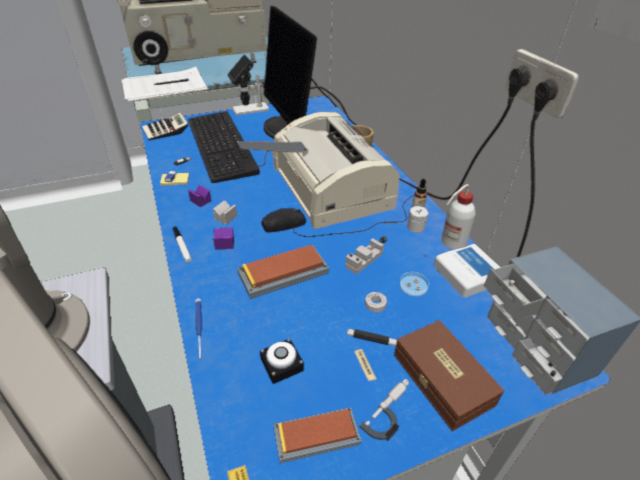

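Top view: candidates for the V-block are purple (162,324), purple (250,314) and grey (205,302), so I choose the grey one. Stones are large (313,270) with the yellow stripe at the near end, and small (475,297), so I choose the large one. The camera lens is at (413,301). Next I check the block in a close crop and fit poses.

```bash
python3 - <<'E'
from h import *
np.set_printoptions(precision=4,suppress=True)
im=np.load("top0.npz")["im"]
cv2.imwrite("pics/crop1.png",cv2.resize(im[280:340,180:260],None,fx=8,fy=8,interpolation=cv2.INTER_CUBIC))
for cam in ["top","side"]:
    m=bot.camera_model(cam);d=np.load(cam+"0.npz");dep=d["dep"];im=d["im"]
    for n,z in [("vblock_center",.018),("stone_start",.034),("stone_middle",.034),("stone_finish",.034),("camera_lens",.04)]:
        for r in bot.pinpoint(n,cam)[:3]: print(cam,n,r["score"],np.array(r["at"]),at_z(m,cam,r["at"],z))
    for r in bot.trace("stone_start",cam)[:2]:
        b,g,rr=[im[...,i].astype(int) for i in range(3)]
        # brick red
        msk=r["mask"]&(rr>b+40)
        ys,xs=np.nonzero(msk); P=np.array([at_z(m,cam,(x,y),.034)[:2] for x,y in zip(xs,ys)],np.float32)
        print(cam,"stone",cv2.minAreaRect(P))
    for r in bot.trace("vblock_center",cam)[:3]:
        ys,xs=np.nonzero(r["mask"]); P=np.array([at_z(m,cam,(x,y),.036 if cam=="top" else .018)[:2] for x,y in zip(xs,ys)],np.float32)
        print(cam,"vb",r["at"],cv2.minAreaRect(P), im[ys,xs].mean(0))
E
```

```text
top vblock_center 0.89 [163.1 325.1] [0.3972 0.3419 0.018 ]
top vblock_center 0.84 [245.  313.2] [0.4227 0.1528 0.018 ]
top vblock_center 0.66 [205.4 301.6] [0.4505 0.2457 0.018 ]
top stone_start 0.84 [316.3 285.5] [ 0.4842 -0.014   0.034 ]
top stone_start 0.83 [471.4 308. ] [ 0.4287 -0.373   0.034 ]
top stone_middle 0.95 [477.7 298.1] [ 0.4514 -0.3892  0.034 ]
top stone_middle 0.8 [312.4 270. ] [ 0.5206 -0.0051  0.034 ]
top stone_finish 0.96 [311.1 250. ] [ 0.5681 -0.0024  0.034 ]
top stone_finish 0.91 [477.7 280.3] [ 0.4929 -0.3919  0.034 ]
top camera_lens 0.61 [416.  300.3] [ 0.4472 -0.244   0.04  ]
top stone ((0.5251648426055908, -0.007776238024234772), (0.16966646909713745, 0.06508737057447433), 3.884459972381592)
top stone ((0.4586210548877716, -0.38401302695274353), (0.046460703015327454, 0.11553414911031723), 81.75856018066406)
top vb [206.5, 302.8] ((0.44835910201072693, 0.24230293929576874), (0.04989742487668991, 0.04204493761062622), 37.67376708984375) [168.5644 167.4304 166.6263]
top vb [250.2, 312.1] ((0.4219631254673004, 0.1399724781513214), (0.0442112535238266, 0.04336
[... 858 characters left out ...]
4464898109436, -0.3965368866920471), (0.04883793368935585, 0.11763624846935272), 81.24856567382812)
side stone ((0.5270329117774963, -0.017077181488275528), (0.1701021045446396, 0.07502549886703491), 3.2968297004699707)
side vb [201.2, 196.7] ((0.40368857979774475, 0.34596386551856995), (0.05929367244243622, 0.0902893990278244), 17.305448532104492) [117.8235  49.8204  86.1331]
side vb [222.6, 213.1] ((0.45015162229537964, 0.24433276057243347), (0.07490537315607071, 0.07180526852607727), 37.43251419067383) [144.3396 144.0134 145.1203]
side vb [225.2, 239.2] ((0.42374685406684875, 0.14235687255859375), (0.08256954699754715, 0.050682369619607925), 76.81443786621094) [134.092   58.9149  97.4   ]
```

View pics/crop1.png

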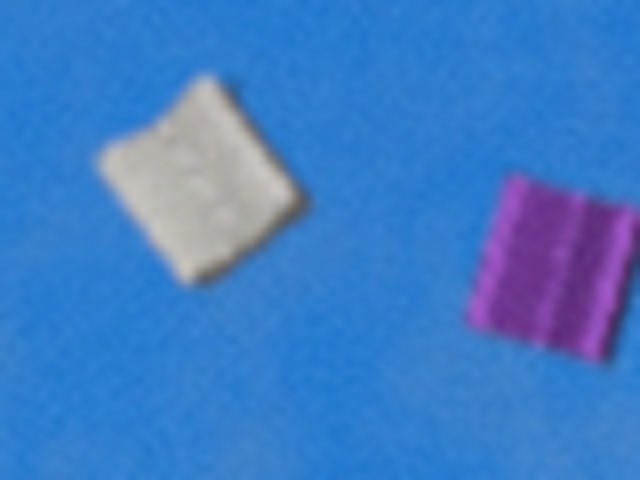

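The crop shows the grey block with its V notch on the upper-left edge, so the groove runs upper-left to lower-right, at a yaw of about 37.7°. The stone yaw is about 4°. I move above the middle of the desk and look with the wrist camera on the way.

```bash
python3 -m pendant '[[0.085,0.02,-0.017,0,0],[0.085,0.031,-0.0265,0,0],[0.085,0.031,-0.0265,0,0],[0.085,0.031,-0.0265,0,0],[0.085,0.031,-0.0265,0,0],[0.085,0.031,-0.0265,0,0],[0.085,0.031,-0.0265,0,0],[0.085,0.031,-0.0265,0,0],[0.085,0.031,-0.0265,0,0],[0.085,0.031,-0.0265,0,0],[0.085,0.031,-0.0265,0,0],[0.085,0.031,-0.0265,0,0]]' 40
cat > look.py <<'E'
from h import *
import sys
np.set_printoptions(precision=4,suppress=True)
def rect(m,msk,z):
    ys,xs=np.nonzero(msk);P=np.array([at_z(m,"wrist",(x,y),z)[:2] for x,y in zip(xs,ys)],np.float32); return cv2.minAreaRect(P)
m=bot.camera_model("wrist"); im,dep=bot.read_camera("wrist"); cv2.imwrite("pics/%s.png"%sys.argv[1],im)
np.savez(sys.argv[1]+".npz",im=im,dep=dep,R=m["R"],t=m["t"],K=m["intrinsics"])
for n,z in [("vblock_center",.018),("stone_start",.034),("stone_finish",.034),("camera_lens",.04)]:
    for r in bot.pinpoint(n,"wrist")[:3]: print(n,r["score"],np.array(r["at"]),at_z(m,"wrist",r["at"],z))
b,g,rr=[im[...,i].astype(int) for i in range(3)]
for r in bot.trace("stone_start","wrist")[:2]: print("stone",rect(m,r["mask"]&(rr>b+40),.034))
for r in bot.trace("vblock_center","wrist")[:3]: print("vb",r["at"],rect(m,r["mask"],.036),im[r["mask"]].mean(0))
for r in bot.trace("camera_lens","wrist")[:1]: print("cam",r["at"],rect(m,r["mask"],.03))
p,R,o=T();print(p,R[:,:2].T,o["t"],o["contact_force"],o["gripper_width"])
E
python3 look.py w1
```

```text
t: 2.2
eef_pos: [0.4719, -0.2042, 0.4051]
tool_rot: [0.0, 0.982, 0.189, 0.0]
contact_force: [0.7, -0.8, 0.5]
gripper_width: 1.0
grasp_force: 0.0
vblock_center 0.8 [ 31.6 150.3] [0.4243 0.1402 0.018 ]
stone_start 0.64 [451.3 311.3] [ 0.4304 -0.3746  0.034 ]
stone_start 0.55 [136.3 145.5] [ 0.4743 -0.0119  0.034 ]
stone_finish 0.73 [163.   41.8] [ 0.579 -0.002  0.034]
stone_finish 0.55 [486.7 262.3] [ 0.4938 -0.3854  0.034 ]
camera_lens 0.82 [342.8 253.8] [ 0.4484 -0.2393  0.04  ]
stone ((0.5281310677528381, -0.008928433060646057), (0.16906417906284332, 0.06685943901538849), 3.941744327545166)
stone ((0.47635602951049805, -0.3819170594215393), (0.04860486462712288, 0.09058427065610886), 81.44719696044922)
vb [0.0, 108.1] ((0.4678599536418915, 0.19268158078193665), (0.04206819459795952, 0.012136435136198997), 21.420000076293945) [104.2914 102.6    107.3143]
vb [31.2, 145.6] ((0.43142369389533997, 0.1261855810880661), (0.0645061656832695, 0.06012774258852005), 73.16751861572266) [144.6688  45.0207 102.5384]
cam [340.1, 245.8] ((0.4527282416820526, -0.23757895827293396), (0.06968434154987335, 0.06620299071073532), 6.53279972076416)
[ 0.4706 -0.2077  0.4046] [[ 0.9295  0.3688 -0.0005]
 [ 0.3688 -0.9295  0.0003]] 2.6 [-0.1167 -1.075  -0.304 ] 0.9928612454669626
```

View pics/w1.png

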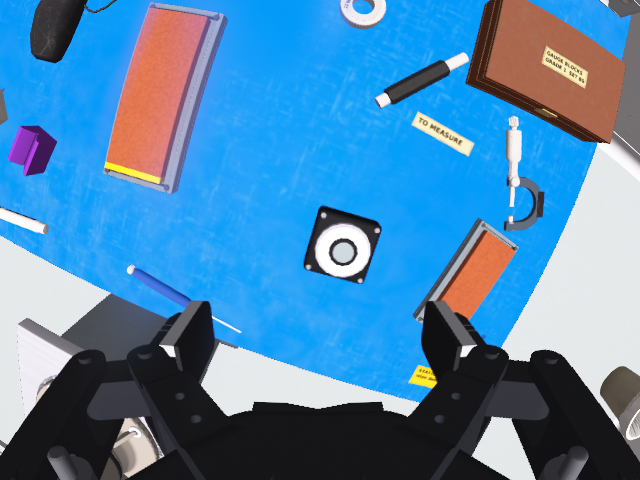

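Wrist view: lens at (343,252), large stone at (160,95) with its yellow stripe at (133,172), purple block at (31,150). The measurements agree, so I go over the grey block.

```bash
python3 -m pendant '[[0.085,0.013,-0.038,0.005,0],[0.085,0.013,-0.038,0.01,0],[0.085,0.013,-0.038,0.01,0],[0.085,0.013,-0.038,0.01,0],[0.085,0.013,-0.038,0.01,0],[0.085,0.013,-0.038,0.01,0],[0.085,0.013,-0.038,0.01,0],[0.085,0.013,-0.038,0.01,0],[0.085,0.013,-0.038,0.01,0],[0.085,0.013,-0.038,0.01,-5],[0.085,0.01,-0.038,0.005,-6],[0.085,0.0,-0.01,0.0,-5]]'
python3 look.py w2
```

```text
t: 3.6
eef_pos: [0.4362, 0.2471, 0.3042]
tool_rot: [-0.002, 0.944, 0.329, 0.0]
contact_force: [-0.2, 0.7, 1.4]
gripper_width: 1.0
grasp_force: 0.0
vblock_center 0.85 [184.8 197.7] [0.4015 0.3438 0.018 ]
vblock_center 0.71 [334.  226.6] [0.4512 0.2455 0.018 ]
stone_start 0.79 [559.1 376.6] [ 0.4771 -0.0106  0.034 ]
stone_finish 0.81 [622.8 292.3] [ 0.5769 -0.0015  0.034 ]
stone ((0.5501897931098938, 0.0005326941609382629), (0.1231500580906868, 0.07913173735141754), 3.8684909343719482)
vb [407.0, 329.4] ((0.42749911546707153, 0.15010714530944824), (0.058740489184856415, 0.044192880392074585), 73.43575286865234) [156.0253  48.2675 116.6519]
vb [184.8, 201.0] ((0.4068796634674072, 0.3411973714828491), (0.04490257054567337, 0.05378894880414009), 28.05236053466797) [213.2327  79.9375 136.8749]
vb [333.1, 227.9] ((0.45310178399086, 0.2460414171218872), (0.05079060420393944, 0.040652550756931305), 37.05046844482422) [225.4337 223.8676 227.3637]
[0.438  0.2401 0.3048] [[ 0.7926  0.6097 -0.    ]
 [ 0.6097 -0.7926  0.0009]] 4.0 [ 0.142  -0.5821 -1.0066] 0.9973920645150088
```

View pics/w2.png

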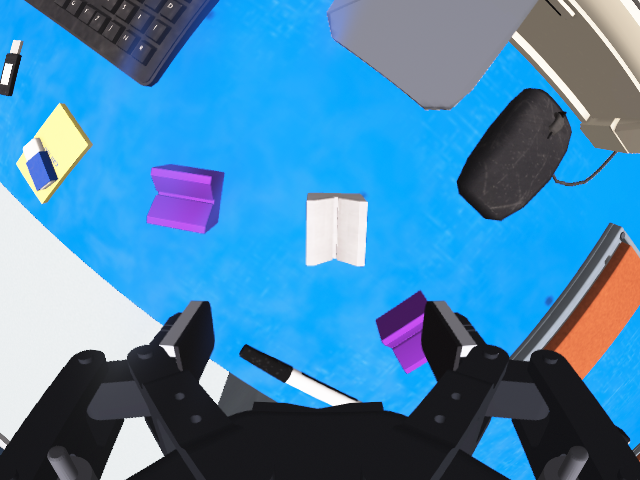

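The grey block is at (336,229) with its groove vertical in the image, so the tool is aligned with it. I descend and grip, keeping the tips about 6–8 mm above its underside.

```bash
python3 -m pendant '[[0.07,0.007,0.002,0.02,0],[0.07,0.0066,0.0016,0.035,0],[0.07,0,0,0.035,0],[0.07,0,0,0.025,0],[0.07,0,0,0.012,0],[0.07,0,0,0,0],[0.03,0,0,0,0],[0.03,0,0,0,0],[0.03,0,0,0,0],[0.03,0,0,0,0],[0.03,0,0,0,0],[0.03,0,0,0,0]]' 40
```

```text
t: 5.0
eef_pos: [0.4512, 0.2475, 0.1796]
tool_rot: [0.0, 0.946, 0.324, 0.002]
contact_force: [-0.0, -1.4, 7.1]
gripper_width: 0.461
grasp_force: 41.1
```

```bash
python3 -m pendant '[[0.03,0,0,-0.008,0],[0.03,0,0,-0.022,6.7],[0.03,0,0,-0.025,6.7],[0.03,0,0,-0.025,6.7],[0.03,0,0,-0.02,6.8],[0.03,0,0.02,0,6.8],[0.03,0.0014,0.04,0,0],[0.03,0.0014,0.04,0,0],[0.03,0.0014,0.04,0,0],[0.03,0.0014,0.04,0,0],[0.03,0.0014,0.04,0,0],[0.03,0.0014,0.04,0,0]]' 60; python3 -m pendant '[[0.03,0,0,0,0],[0.03,0,0,0,0],[0.03,0,0,0,0]]'
python3 look.py w3
```

```text
t: 6.0
eef_pos: [0.4789, -0.0128, 0.2785]
tool_rot: [-0.0, 0.999, 0.036, 0.0]
contact_force: [1.1, 1.2, -3.1]
gripper_width: 0.458
grasp_force: 61.9
t: 6.25
eef_pos: [0.4793, -0.0109, 0.2782]
tool_rot: [-0.0, 0.999, 0.036, 0.0]
contact_force: [0.6, -0.1, -4.1]
gripper_width: 0.462
grasp_force: 62.0
vblock_center 0.58 [312.7 327.6] [ 0.423  -0.0106  0.018 ]
vblock_center 0.55 [112.6 304.2] [0.4251 0.143  0.018 ]
stone_start 0.8 [317.7 259.5] [ 0.4788 -0.0101  0.034 ]
stone_finish 0.98 [322.2  89.2] [ 0.5792 -0.0055  0.034 ]
stone_finish 0.64 [322.7 176.2] [ 0.5291 -0.0094  0.034 ]
camera_lens 0.97 [601.9 310.5] [ 0.4514 -0.2377  0.04  ]
camera_lens 0.64 [616.   81.9] [ 0.6228 -0.2094  0.04  ]
stone ((0.5393404364585876, -0.007852010428905487), (0.14651113748550415, 0.06554687768220901), 3.817058801651001)
vb [312.3, 326.3] ((0.42462295293807983, -0.013710219413042068), (0.10658390820026398, 0.07502435892820358), 4.400670051574707) [208.1382 208.6375 215.155 ]
vb [117.6, 300.6] ((0.4332982003688812, 0.13182921707630157), (0.0511762835085392, 0.06342862546443939), 72.60844421386719) [172.3714  56.3559 118.0378]
cam [579.6, 301.2] ((0.45475372672080994, -0.22803477942943573), (0.071563221514225, 0.08580855280160904), 5.575211048126221)
[ 0.4795 -0.0104  0.2777] [[ 0.9973  0.0731 -0.0001]
 [ 0.0731 -0.9973 -0.0001]] 6.65 [ 0.3381  0.2849 -2.5108] 0.4583590006005414
```

View pics/w3.png

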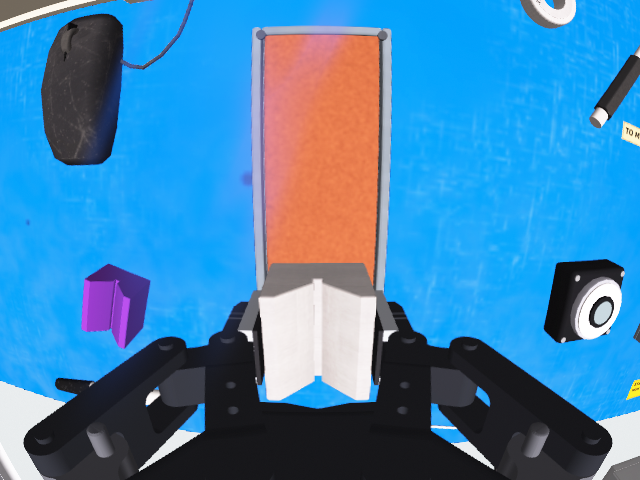

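```bash
python3 - <<'E'
from h import *
np.set_printoptions(precision=4,suppress=True)
d=np.load("w3.npz");m=dict(R=d["R"],t=d["t"],intrinsics=d["K"])
for px,z in [((272,264),.098),((366,264),.098),((260,290),.134),((376,291),.134),((276,400),.134),((369,399),.134)]: print(px,at_z(m,"wrist",px,z)-[.4795,-.0104,0])
dep=d["dep"]
for c in (272,368): print(c,[(r,round(float(by_depth(m,"wrist",(c,r),dep)[2]),4)) for r in range(256,404,8) if by_depth(m,"wrist",(c,r),dep) is not None])
for px in [(295,150),(350,200)]: print(by_depth(m,"wrist",px,dep))
E
```

```text
(272, 264) [0.0171 0.0213 0.098 ]
(366, 264) [ 0.0199 -0.0188  0.098 ]
(260, 290) [0.0203 0.0213 0.134 ]
(376, 291) [ 0.0227 -0.0174  0.134 ]
(276, 400) [-0.0265  0.0149  0.134 ]
(369, 399) [-0.0236 -0.0212  0.134 ]
272 [(256, 0.0342), (264, 0.1008), (272, 0.1107), (280, 0.1196), (288, 0.1275), (296, 0.1336), (304, 0.1342), (312, 0.1342), (320, 0.1342), (328, 0.1344), (336, 0.1345), (344, 0.1343), (352, 0.1346), (360, 0.1343), (368, 0.1346), (376, 0.1345), (384, 0.1342), (392, 0.1346), (400, 0.1346)]
368 [(256, 0.0337), (264, 0.0342), (272, 0.035), (280, 0.1202), (288, 0.1278), (296, 0.1339), (304, 0.1346), (312, 0.1343), (320, 0.1346), (328, 0.1345), (336, 0.1344), (344, 0.1346), (352, 0.1346), (360, 0.1346), (368, 0.1346), (376, 0.1346), (384, 0.1344), (392, 0.1341), (400, 0.0003)]
[0.5431 0.0075 0.034 ]
[ 0.5165 -0.0262  0.0342]
```

The block is held level with its underside 179 mm below the TCP, and its centre is over stone_start. I lower it gently onto the stone.

```bash
python3 -m pendant '[[0.03,0,0,0.02,0],[0.03,0,0,0.025,0],[0.03,0,0,0.0125,0],[0.03,0,0,0.004,0],[0.03,0,0,0.0015,0],[0.03,0,0,0.0015,0],[0.03,0,0,0.001,0],[0.03,0,0,0.001,0],[0.03,0,0,0,0],[0.03,0,0,0,0],[0.03,0,0,0,0]]'
python3 - <<'E'
from h import *
p,R,o=T();print(p,o["contact_force"],o["t"],R[:,0])
E
```

```text
t: 7.57
eef_pos: [0.4799, -0.0109, 0.2117]
tool_rot: [-0.0, 0.999, 0.036, 0.001]
contact_force: [-0.8, 1.3, 0.0]
gripper_width: 0.459
grasp_force: 62.4
[ 0.47985519 -0.01091851  0.21173113] [-0.7517579   1.28102696  0.02580428] 7.5667 [0.9974075  0.07194863 0.00129627]
```

```bash
python3 -m pendant '[[0.03,0,0,0.001,0],[0.03,0,0,0.001,0],[0.03,0,0,0.0006,0],[0.03,0,0,0,0]]'; python3 -m pendant '[[0.03,0,0,0,0]]'|grep -E "eef|contact"; python3 -m pendant '[[0.03,0,0,0,0]]'|grep -E "eef|contact"; python3 -m pendant '[[0.03,0,0,0,0]]'|grep -E "eef|contact";
```

```text
t: 7.9
eef_pos: [0.4799, -0.0109, 0.2088]
tool_rot: [-0.0, 0.999, 0.036, 0.0]
contact_force: [-0.9, 1.5, 3.6]
gripper_width: 0.46
grasp_force: 62.9
eef_pos: [0.4799, -0.0109, 0.2088]
contact_force: [-0.2, 2.3, 4.0]
eef_pos: [0.4799, -0.011, 0.2088]
contact_force: [-1.1, 1.6, 4.0]
eef_pos: [0.4799, -0.0109, 0.2088]
contact_force: [0.4, 0.5, 4.2]
```

```bash
python3 -m pendant '[[0.03,0,0,-0.0005,0],[0.03,0.001,0,0,0],[0.03,0.003,0,0,0],[0.03,0.005,0,0,0],[0.03,0.005,0,0,0],[0.03,0.005,0,0,0],[0.03,0.005,0,0,0],[0.03,0.005,0,0,0],[0.03,0.005,0,0,0],[0.03,0.005,0,0,0],[0.03,0.005,0,0,0],[0.03,0.005,0,0,0]]'
```

```text
t: 9.15
eef_pos: [0.5289, -0.0075, 0.2091]
tool_rot: [0.0, 0.999, 0.036, -0.0]
contact_force: [-4.2, -0.2, 3.2]
gripper_width: 0.46
grasp_force: 62.9
```

```bash
python3 -m pendant '[[0.03,0.005,0,0,0],[0.03,0.005,0,0,0],[0.03,0.005,0,0,0],[0.03,0.005,0,0,0],[0.03,0.005,0,0,0],[0.03,0.005,0,0,0],[0.03,0.005,0,0,0],[0.03,0.005,0,0,0],[0.03,0.005,0,0,0],[0.03,0.004,0,0,0],[0.03,0.0025,0,0,0],[0.03,0,0,0,0]]'
```

```text
t: 10.15
eef_pos: [0.5806, -0.0038, 0.2092]
tool_rot: [-0.0, 0.999, 0.036, 0.001]
contact_force: [-2.7, -0.4, 3.4]
gripper_width: 0.457
grasp_force: 62.9
```

```bash
python3 -m pendant '[[0.03,0,0,-0.006,0],[0.03,0,0,-0.02,0],[0.03,0,0,-0.035,0],[0.03,0,0,-0.035,0],[0.03,0,0,-0.014,0],[0.03,-0.03,0.026,0,0],[0.03,-0.03,0.026,0,0],[0.03,-0.03,0.026,0,0],[0.03,-0.03,0.026,0,0],[0.03,-0.0275,0.026,0,0],[0.03,0,0,0,0],[0.03,0,0,0,0]]'
python3 look.py w4
```

```text
t: 11.15
eef_pos: [0.4405, -0.1461, 0.3193]
tool_rot: [0.0, 0.999, 0.033, 0.0]
contact_force: [0.9, 0.0, -2.8]
gripper_width: 0.453
grasp_force: 62.1
vblock_center 0.88 [314.5 326. ] [ 0.3633 -0.1484  0.018 ]
stone_start 0.72 [138.6 183.1] [ 0.4761 -0.0102  0.034 ]
stone_start 0.56 [572.6 266.5] [ 0.4323 -0.369   0.034 ]
stone_finish 0.92 [136.6  46. ] [ 0.5796 -0.0036  0.034 ]
stone_finish 0.8 [597.9 196.8] [ 0.4958 -0.3828  0.034 ]
camera_lens 0.93 [447.9 241.9] [ 0.4476 -0.2399  0.04  ]
stone ((0.5279368758201599, -0.01065881922841072), (0.16879723966121674, 0.06934662908315659), 3.882690191268921)
stone ((0.46368640661239624, -0.37551000714302063), (0.05169753357768059, 0.11437687277793884), 81.70768737792969)
vb [21.4, 228.9] ((0.4284125566482544, 0.12099219113588333), (0.06275221705436707, 0.05998668447136879), 76.65580749511719) [137.1422  41.3702 100.0504]
vb [314.9, 322.2] ((0.36197805404663086, -0.1507292091846466), (0.12714581191539764, 0.09022469073534012), 4.356301307678223) [205.5699 205.427  211.3488]
cam [437.9, 230.5] ((0.4523942172527313, -0.2345183938741684), (0.0654795914888382, 0.06692690402269363), 5.479487895965576)
[ 0.4425 -0.1434  0.3191] [[ 0.9973  0.0733  0.0002]
 [ 0.0733 -0.9973 -0.0002]] 11.55 [-0.716   0.1162 -4.3421] 0.4561816309695311
```

View pics/w4.png

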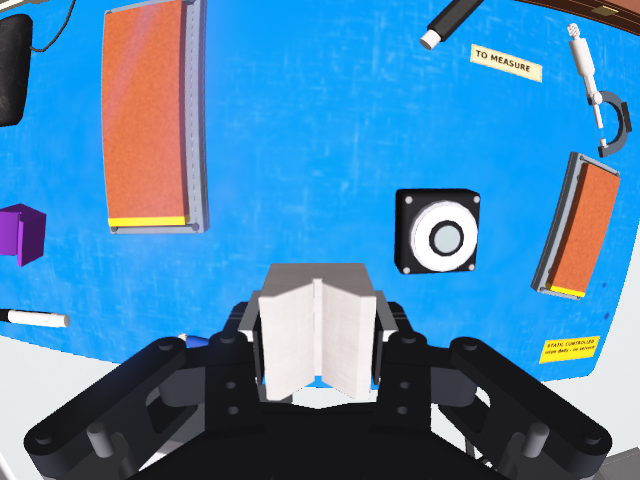

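The lens is at (447,240) and the block sits unchanged in the grip. I make the last shift.

```bash
python3 -m pendant '[[0.03,0,0.02,0,0],[0.03,0,0.03,0,0],[0.03,0,0.03,0,0],[0.03,0,0.0165,0,0],[0.03,0,0,0,0],[0.03,0,0,0,0],[0.03,0,0,0,0],[0.03,0,0,0,0],[0.03,0,0,0,0],[0.03,0,0,0,0]]'
python3 - <<'E'
from h import *
im,dep=bot.read_camera("side");cv2.imwrite("pics/side9.png",im)
print(T()[0],T()[2]["joint_vel"])
E
```

```text
t: 12.38
eef_pos: [0.4491, -0.2395, 0.3191]
tool_rot: [-0.0, 0.999, 0.037, -0.0]
contact_force: [0.5, 0.0, -2.9]
gripper_width: 0.457
grasp_force: 62.1
[ 0.44905    -0.23970832  0.31918189] [ 0.00311276  0.00147299  0.00357284 -0.00200865  0.00094984  0.00018568
 -0.00142904]
```

View pics/side9.png

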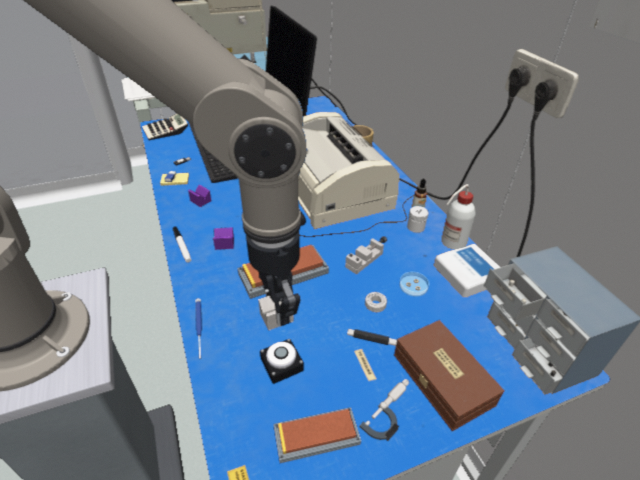

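The block is held level at (270,312) above the camera lens at (281,355), everything else is in place, and the arm is still.

```bash
python3 -c "
from station import bot
print(bot.hand_in())"
```

```text
the job is handed in; nothing more can be done
None
```

I handed the job in at about 12.5 s: the V-block was drawn about 100 mm along the stone, which stayed sunk about 4 mm (4.4 mm by height, up to about 5 mm by force, for a moment at the start), and it is now held level and still, centred over the lens with its underside about 10 cm above it.

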